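# Hang the green parts bin back at its label

## Task

Hang the green parts bin on the steel bar of the bench rack: hook it over the bar at the opening in the yellow keeper, slide it along the bar under the keeper to the green label, and leave it dropped fully home in the notch there, upright and let go. Leave the blue bin and the things on the rack's shelf as they are.

Things in the scene. Friction and masses are not known exactly. Their poses are not given: they have to be found in the camera images.
- bin_green: stiff green plastic parts bin, open at the top, standing loose on the bench, 0.1 to 0.21 kg; 85 mm deep (x), 56 mm wide (y), 75 mm high. Origin: centre of the underside; x points out of its rear wall, where the hook is; z up. Flat side walls (56 mm over their outsides, normals along y), 44 mm high at the front, rising to 72 mm from the middle to the rear. Rear wall's outer face at x = +42.5 mm
- bin_green_hook (a point): hook in the middle of the bin's rear wall, 16 mm wide: a bridge 5 mm thick going back from the wall's top, then a lip 4 mm thick that hangs 18 mm down, with a 10 mm slot between wall and lip. This point: middle of the bridge's underside (top of the slot), at (47.5, 0, 70) mm in the bin's frame
- rack: fixed plywood rack on the bench, 490 mm long (y), 355 mm high. Origin on the bench below the middle of the hanging bar's front face; x points into the rack, y along the bar (left for the robot), z up. Bar of flat steel on edge: x = 0 to 6 mm, top at z = 185 mm, 16 mm clear behind it. End cheeks at y = +-233 mm reach forward to x = -24 mm (brackets to -68 mm above z = 268 mm)
- rail_gap (a point): top of the bar at the middle of the keeper's opening, at (3, 0, 185) mm in the rack's frame. The keeper is a yellow steel strip 11 mm above the bar's top (z = 196 to 199 mm), over all of the bar except this opening, y = -30 to +30 mm: a hook can go down over the bar only here, and then slides along under the keeper
- rail_left (a point): top of the bar 200 mm to the left of the opening's middle, at (3, 200, 185) mm in the rack's frame. Four notches are cut in the bar's top, one under each label (green, yellow, red, in any order, and blue), 70 mm or more apart and 70 mm or more from the opening's middle: 6 mm deep, 22 mm wide at the bottom, 28 mm at the bevelled mouth; a hook over one drops in by 6 mm
- rail_right (a point): top of the bar 200 mm to the right of the opening's middle, at (3, -200, 185) mm in the rack's frame
- heel (a point): front face of the wooden heel strip below the bar, at (-2, 0, 138) mm in the rack's frame; the strip spans z = 122 to 154 mm, its upper edge bevelled, along the whole bar. A bin's rear wall rests on it: a bin held upright, square to the rack and pushed back against it has its slot centred on the bar
- shelf_edge (a point): middle of the lower front edge of the rack's shelf, at (-80, 0, 325) mm in the rack's frame; the shelf is 18 mm thick and runs the rack's whole length. It overhangs the bar and most of a hanging bin, so the gripper must come in below it tilted, leaning back toward the robot
- label_green: green card in a black holder 44 x 16 mm, fixed on the front edge of the rack's shelf over the green bin's place (origin: middle of its lower rear edge; axes as the rack's). Stuck on by hand: the middle of its notch lies up to 12 mm to either side of the card's middle, so the notch must be felt for
- bin_blue: blue bin of the same kind, loose, hanging in the notch at the bar's right end, its underside 109 mm above the bench. Origin: centre of its underside
- screw_jar: clear jar with a black lid, 79 mm across, 154 mm high, loose on the rack's shelf. Origin: centre of the underside
- tape_roll: roll of tan tape 94 mm across, 48 mm high, loose on the rack's shelf. Origin: centre of the underside
- glue: blue bottle with a black cap, 46 x 76 mm, 196 mm high, loose on the rack's shelf. Origin: centre of the underside

How it is judged:
By the outcome, as a careful person would: the job done as asked, in the order asked, and still so for the second after the job is handed in, with the robot touching nothing.
It also fails if it takes over 48 s, if anything falls off the work surface, if the arm or the gripper's body presses on something with over 40 N, if the wrist force passes 120 N, or if a joint passes its speed limit or range.

## Robot

A 7-joint arm with a two-finger parallel gripper is mounted at the origin on a cart in front of the work surface, level with it; the furniture and walls round the work are solid. World frame = base frame: x ahead of the robot, y to its left, z up, the work surface at z = 0. Lengths are in m, angles in rad, forces in N, time in s.
With the tool pointing down it reaches from about 0.4 to 0.85 m from the base axis. Payload 10.4 kg.
Tool frame: the origin (TCP) lies at the very end of the fingers, on their centre line; the grasp point (between the pads) lies 19 mm behind it (manip.grip_point_offset is the distance from the TCP to the grasp point, in m); z points along the fingers, y is the line along which they close (so a half turn about z gives the same grasp; the last joint's range is limited). The gripper opens to 85 mm and grips with 20 to 120 N. Pads are 22 mm wide; open, the fingers measure 114 mm over their backs; the gripper's body (76 mm by 85 mm) begins 54 mm behind the grasp point. The pads swing forward as they close: fully open they stand 13 mm farther back than shut.
Start: joints at [-1.199, 0.332, -0.065, 1.46, 0.022, 1.35, -0.088], TCP at [0.24, 0.577, 0.195] pointing down, gripper open.
Joint ranges: [-2.6, 2.6], [-0.5, 2.12], [-1.47, 1.34], [0.16, 2.42], [-1.27, 4.41], [0.06, 2.06], [-2.6, 2.6]. Speed limits (rad/s): [2.22, 2.22, 2.79, 2.79, 3.14, 3.14, 3.14].

## Interface

Orientations are given as a unit quaternion [x, y, z, w].
In Python, from workcell import manip gives the robot as it stands. The module is installed in compiled form; this text tells all that it offers.
- The arm moves only by the shell command python3 -m inch 'ROWS' [OPENING] [FORCE]. ROWS is JSON, a list of rows, each a list of 2 entries, a list of its own where there are three numbers: the shift along the tool's x, y, z each as a share of 0.08 m, from -1 to 1, then the turn, a rotation vector about the tool's x, y, z each as a share of 45 degrees, from -1 to 1. A call has exactly 10 rows; each row is the pose to reach, as a shift and turn from the pose commanded when the call began, along the tool's axes at that moment; what a row does not reach only later rows make up. A row lasts 1/10 s, in which the tool goes at most 50 mm and 8.59 degrees, less where a joint would pass 70% of its speed; a pose out of reach is approached as far as the arm can. A call with a number of a shift or a turn outside -1 to 1 is refused whole. A call with a gripper value outside its range is refused whole. OPENING is the opening, from 0 (shut) to 1 (fully open), set as the call begins (- or left out, the last holds). The fingers move at their own pace and stop on an object; FORCE is the grip in N (left out, the last holds). Time passes only in rows, so rows that repeat a pose let the fingers close, or fill a call up. It gives the time, the measured TCP pose, the force, the opening and the grip force at its end, in the units of the state.
- manip.get_obs(): the state, without advancing time (a new reading comes with each control period).
- manip.camera(name): name is "scene" or "top"; returns the picture (400x640x3 uint8, red, green, blue); there is no depth.
- manip.camera_params(name): a dict with "fov_y" (degrees; the focal length in pixels is half the picture's height over the tangent of half this angle, whatever the lens; pixels are square), "cx", "cy" (the principal point, pixels), "camera_from_world" (4x4, takes a point from world to camera coordinates). Camera axes: x right, y up, looking along -z (the intrinsics and any distortion apply to the point x, -y, -z); pixel columns grow to the right and rows downward; lengths in m; the calibration is good to about 2 mm. A picture is of the moment at which its call begins. camera_params takes no time and is no camera call.
- manip.hand_in(): hands the job in; it is judged then, once.
The state is a dict: "clock": time; "joint_pos": joint angles; "joint_velocities": joint speeds; "tau": joint torques, N m; "position": TCP position; "ee_rot": TCP orientation; "ft_force": force on the tool from outside, world axes, zero at the start; "torque": the same for the moment, N m; "grip_width": opening from 0.0 (shut) to 1.0 (fully open); "grasp_force": force on a finger pad.
Only numpy, scipy, OpenCV 4.12 (cv2) and the standard library are available. Lean on these libraries where they do the work, as an engineer would, in place of code of your own. Each camera call takes 0.05 s, during which the arm holds its last target. There are 200 camera calls.

## Working session

There is one attempt and no reset: what is moved stays moved. The work goes in short steps, Python scripts to look and compute and a shell command to move; the robot and the scene stay as the last step left them, time stands still between calls to the robot, and variables do not carry over. Pictures are saved under pics/ and viewed, at most 10 in all, crops included, and the job is handed in when it is done.

```bash
mkdir -p pics
python3 - <<'E'
from workcell import manip
import cv2
for n in("scene","top"):
    p=manip.camera_params(n);print(n,p)
    cv2.imwrite(f"pics/{n}0.png",manip.camera(n)[:,:,::-1])
print(manip.get_obs(),manip.grip_point_offset)
E
```

```text
scene {'fov_y': 48.59222930912729, 'cx': 321.92687985364574, 'cy': 204.21667520482706, 'camera_from_world': array([[ 0.69264934, -0.72089301,  0.02345563, -0.32471996],
       [ 0.2759572 ,  0.29491061,  0.91480892, -0.39567056],
       [-0.66639667, -0.62716904,  0.40320526, -0.57531429],
       [ 0.        ,  0.        ,  0.        ,  1.        ]])}
top {'fov_y': 51.923040136614475, 'cx': 313.10887980036927, 'cy': 204.03479667836402, 'camera_from_world': array([[ 0.24749408, -0.96884996, -0.00874239, -0.01455344],
       [ 0.77363991,  0.19217922,  0.60377847, -0.59701344],
       [-0.58329064, -0.15619506,  0.79710422, -0.83040219],
       [ 0.        ,  0.        ,  0.        ,  1.        ]])}
{'clock': 0.1, 'joint_pos': array([-1.1985868 ,  0.33274169, -0.06470977,  1.46083311,  0.02160544,
        1.34990855, -0.08853971]), 'joint_velocities': array([ 1.51912021e-03,  4.40012880e-04, -2.10178947e-03, -2.35121836e-03,
        5.43908427e-05,  1.94562225e-03,  1.44640420e-04]), 'tau': array([ 8.27418644e-04, -6.26743627e+01,  4.89152921e-02, -3.92430925e+01,
        1.63947721e-02,  6.88581727e-03,  1.79624499e-05]), 'position': array([0.24025364, 0.57657699, 0.19444895]), 'ee_rot': array([ 1.96130312e-01,  9.80577658e-01, -5.90843455e-04, -8.90170983e-05]), 'ft_force': array([-0.29892049, -0.30868671, -0.18441844]), 'torque': array([-0.02388388, -0.00379265, -0.01079946]), 'grasp_force': 0.0, 'grip_width': 0.9984436236346327} 0.0187
```

View pics/scene0.png

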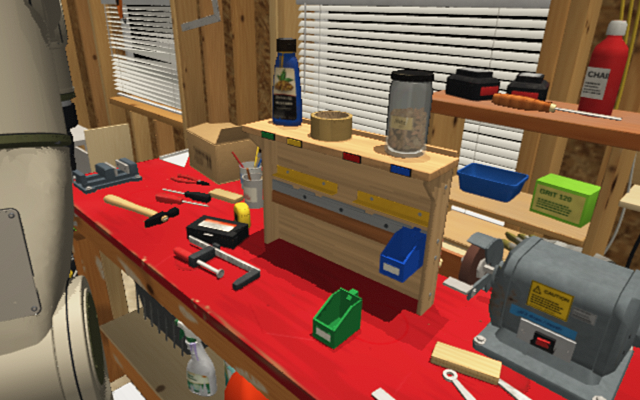

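View pics/top0.png

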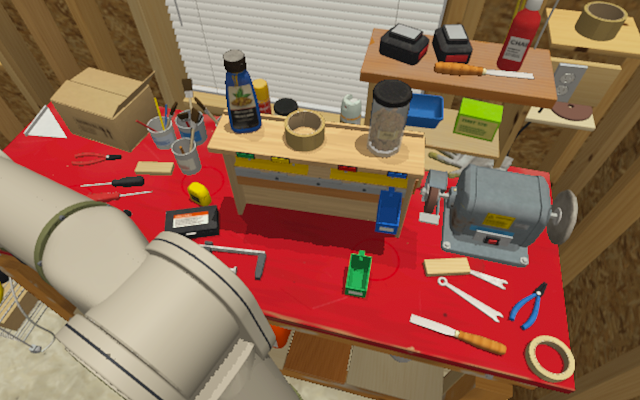

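The scene view shows the green bin at about (338,318), the blue bin at (403,255), and labels at green (267,135), yellow (294,142), red (352,157) and blue (375,170). The top view has the green bin at (359,272). I'll zoom in for precise points.

```bash
cat > h.py <<'E'
import numpy as np, cv2
from workcell import manip
def cam(n):
    p=manip.camera_params(n);f=200/np.tan(np.radians(p["fov_y"]/2))
    return f,p["cx"],p["cy"],np.array(p["camera_from_world"])
def proj(n,X):
    f,cx,cy,T=cam(n);c=np.atleast_2d(X)@T[:3,:3].T+T[:3,3]
    return np.c_[cx+f*c[:,0]/-c[:,2],cy+f*c[:,1]/c[:,2]]
def ray(n,u):
    f,cx,cy,T=cam(n);d=np.array([(u[0]-cx)/f,-(u[1]-cy)/f,-1])
    R=T[:3,:3];return -R.T@T[:3,3],R.T@d
def onz(n,u,z):
    o,d=ray(n,u);return o+d*(z-o[2])/d[2]
def tri(us,ut):
    (a,d),(b,e)=ray("scene",us),ray("top",ut)
    s=np.linalg.lstsq(np.c_[d,-e],b-a,rcond=None)[0]
    p,q=a+d*s[0],b+e*s[1];return (p+q)/2,np.linalg.norm(p-q)
E
python3 - <<'E'
import cv2
s=cv2.imread("pics/scene0.png");t=cv2.imread("pics/top0.png")
cv2.imwrite("pics/s1.png",cv2.resize(s[120:350,235:465],(600,600),interpolation=cv2.INTER_CUBIC))
cv2.imwrite("pics/t1.png",cv2.resize(t[110:310,200:440],(720,600),interpolation=cv2.INTER_CUBIC))
E
```

```text
(no output)
```

View pics/s1.png

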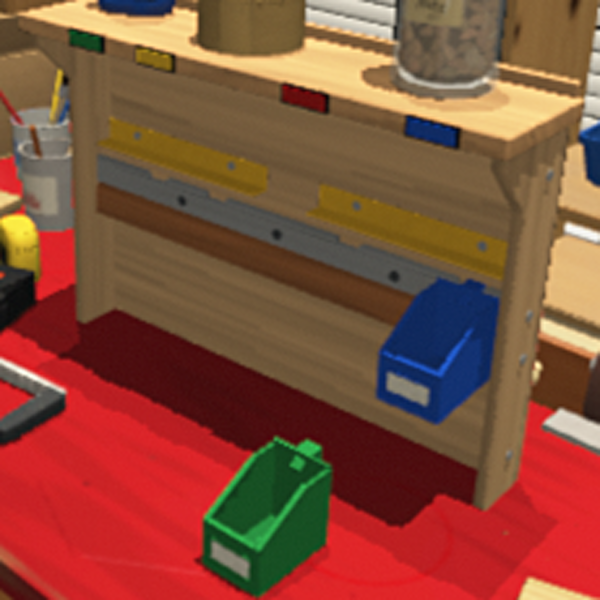

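View pics/t1.png

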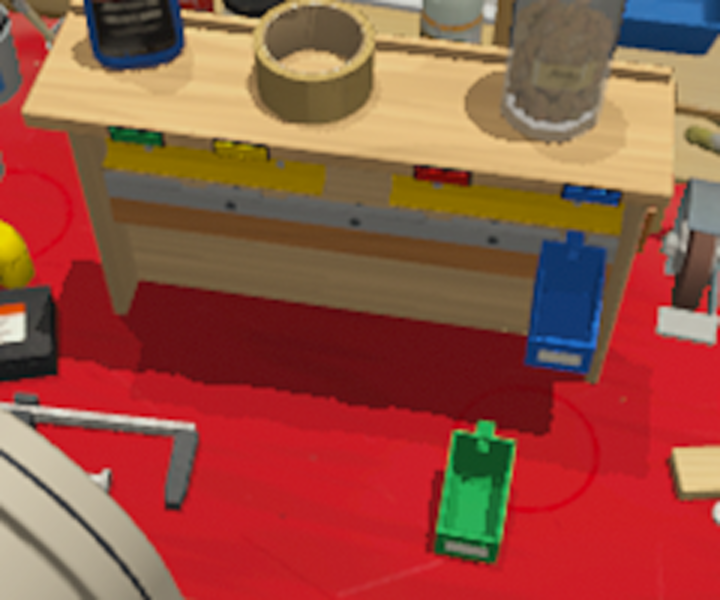

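```bash
cat > m.py <<'E'
from h import *
C={"green":(50,80),"yellow":(22,32),"red":(-4,4),"blue":(100,125)}
box={"scene":{"green":(258,128,278,142),"yellow":(285,136,304,150),"red":(340,150,363,165),"blue":(388,162,414,178)},
"top":{"green":(234,151,256,160),"yellow":(269,155,292,165),"red":(336,164,358,173),"blue":(386,170,408,180)}}
im={n:cv2.imread(f"pics/{n}0.png") for n in("scene","top")}
def cen(n,c,b):
    h=cv2.cvtColor(im[n][b[1]:b[3],b[0]:b[2]],cv2.COLOR_BGR2HSV)
    H=h[...,0].astype(int);H=np.where(H>170,H-180,H)
    m=(H>=C[c][0])&(H<=C[c][1])&(h[...,1]>170)&(h[...,2]>60)
    y,x=np.nonzero(m);return np.array([x.mean()+b[0],y.mean()+b[1]]),len(x),(x.min()+b[0],x.max()+b[0],y.min()+b[1],y.max()+b[1])
for c in C:
    s=cen("scene",c,box["scene"][c]);t=cen("top",c,box["top"][c])
    P,e=tri(s[0],t[0]);print(c,s,t,P.round(4),e.round(4))
cs=lambda x,y:(235+x/2.609,120+y/2.609); ct=lambda x,y:(200+x/3,110+y/3)
for nm,a,b in(("footL",cs(80,325),ct(120,315)),("footR",cs(487,510),ct(597,382))):
    print(nm,onz("scene",a,0).round(4),onz("top",b,0).round(4))
for nm,a,b in(("kL",cs(268,193),ct(324,193)),("kR",cs(310,213),ct(390,204)),("shelfR",cs(507,154),ct(668,191)),("shelfL",cs(28,35),ct(27,123))):
    P,e=tri(a,b);print(nm,P.round(4),e.round(4))
# bin footprint corners: front-left bottom etc
for nm,a in(("FL",cs(207,560)),("FR",cs(258,594)),("RR",cs(327,537))):print(nm,onz("scene",a,0).round(4))
for nm,a in(("FL",ct(435,556)),("FR",ct(495,562))):print(nm,"top",onz("top",a,0).round(4))
for nm,a,b in(("rimRR",cs(330,463),ct(516,437)),("rimRL",cs(277,438),ct(452,429)),("hook",cs(313,447),ct(485,424)),("frontTL",cs(207,518),ct(437,540)),("frontTR",cs(258,550),ct(497,546))):
    P,e=tri(a,b);print(nm,P.round(4),e.round(4))
E
python3 m.py
```

```text
green (array([267.22916667, 134.95833333]), 48, (np.int64(262), np.int64(272), np.int64(132), np.int64(138))) (array([244.89090909, 154.94545455]), 55, (np.int64(237), np.int64(253), np.int64(153), np.int64(157))) [0.5834 0.294  0.3351] 0.0008
yellow (array([294.1875  , 142.046875]), 64, (np.int64(288), np.int64(300), np.int64(138), np.int64(146))) (array([278.87943262, 161.13475177]), 141, (np.int64(269), np.int64(291), np.int64(157), np.int64(164))) [0.5876 0.2114 0.334 ] 0.0044
red (array([350.9047619 , 157.26666667]), 105, (np.int64(343), np.int64(359), np.int64(152), np.int64(162))) (array([346.95774648, 168.12676056]), 71, (np.int64(338), np.int64(355), np.int64(166), np.int64(171))) [0.6001 0.0571 0.3348] 0.0008
blue (array([399.81889764, 170.06299213]), 127, (np.int64(391), np.int64(409), np.int64(165), np.int64(175))) (array([396.57894737, 174.46052632]), 76, (np.int64(388), np.int64(406), np.int64(172), np.int64(177))) [ 0.6082 -0.0534  0.3348] 0.0003
footL [0.6307 0.372  0.    ] [0.6342 0.3784 0.    ]
footR [ 0.6724 -0.1037  0.    ] [ 0.6711 -0.1038  0.    ]
kL [0.6854 0.1687 0.1953] 0.0108
kR [0.6807 0.11   0.1975] 0.0028
shelfR [ 0.6263 -0.1079  0.3294] 0.0059
shelfL [0.5926 0.3901 0.3173] 0.0024
FL [0.4632 0.0159 0.    ]
FR [ 0.4636 -0.0373  0.    ]
RR [ 0.5508 -0.0321  0.    ]
FL top [0.4534 0.0129 0.    ]
FR top [ 0.4607 -0.0398  0.    ]
rimRR [ 0.5439 -0.036   0.0772] 0.0019
rimRL [0.5432 0.0194 0.072 ] 0.0017
hook [ 0.5555 -0.0079  0.0712] 0.0012
frontTL [0.4509 0.0104 0.0473] 0.009
frontTR [ 0.4564 -0.0394  0.0452] 0.004
```

The camera rays give the bin centre at about (0.502,-0.010) with 2.5° of yaw. The rack is yawed about 4.1°, and its bar front plane is at x̂·p≈0.686. The opening is at ŷ·p≈0.0895 and the green card at ŷ≈0.251. I'll start moving.

```bash
cat > g.py <<'E'
import sys
from h import *
from scipy.spatial.transform import Rotation as Ro
# usage: g.py bin x y z yawdeg tilt   |  g.py rack xr yr z tilt   (bin origin underside); grip at bin (gx,0,gz)
GX,GZ=0.0,0.045; PSI=np.radians(4.1); OX,OY=.686,.0895
def rack2w(x,y):
    c,s=np.cos(PSI),np.sin(PSI);a,b=x+OX,y+OY;return c*a-s*b,s*a+c*b
def tcp(x,y,z,yaw,tilt):
    Rb=Ro.from_euler("z",yaw);t=tilt
    zt=np.array([np.sin(t),0,-np.cos(t)]);yt=np.array([0,1,0]);M=np.c_[np.cross(yt,zt),yt,zt]
    R=Rb*Ro.from_matrix(M)
    return np.array([x,y,z])+Rb.apply([GX,0,GZ])+R.apply([0,0,manip.grip_point_offset]),R
if __name__=="__main__":
    a=[float(v) for v in sys.argv[2:]]
    if sys.argv[1]=="bin":P,R=tcp(a[0],a[1],a[2],np.radians(a[3]),np.radians(a[4]))
    else:P,R=tcp(*rack2w(a[0],a[1]),a[2],PSI,np.radians(a[3]))
    o=manip.get_obs();R0=Ro.from_quat(o["ee_rot"])
    print("shift",(R0.inv().apply(P-o["position"])/.08).round(3),"turn",((R0.inv()*R).as_rotvec(degrees=True)/45).round(3),
      "t",round(o["clock"],2),"F",o["ft_force"].round(1))
E
cat > w.py <<'E'
# where is the held bin (assuming nominal grip), in rack frame
from g import *
o=manip.get_obs();R=Ro.from_quat(o["ee_rot"]);g=o["position"]-R.apply([0,0,manip.grip_point_offset])
z=R.apply([0,0,1]);y=R.apply([0,1,0]);yaw=np.arctan2(-y[0],y[1]);p=g-Ro.from_euler("z",yaw).apply([GX,0,GZ])
c,s=np.cos(PSI),np.sin(PSI);print("rack x y z mm",(np.array([c*p[0]+s*p[1]-OX,-s*p[0]+c*p[1]-OY,p[2]])*1e3).round(1),"yaw",np.degrees(yaw-PSI).round(2),"tilt",np.degrees(np.arccos(-z[2])).round(1),"roll",np.degrees(np.arcsin(y[2])).round(2),
"Frack",[round(c*o["ft_force"][0]+s*o["ft_force"][1],1),round(-s*o["ft_force"][0]+c*o["ft_force"][1],1),round(o["ft_force"][2],1)],"grip",round(o["grip_width"],3),round(o["grasp_force"],1),"t",round(o["clock"],2))
E
python3 -m inch '[[[-0.1,-0.1,0],[0,0,0]],[[-0.2,-0.2,0],[0,0,0]],[[-0.3,-0.3,0],[0,0,0]],[[-0.4,-0.4,0],[0,0,0]],[[-0.5,-0.5,0],[0,0,0]],[[-0.6,-0.6,0],[0,0,0]],[[-0.7,-0.7,0],[0,0,0]],[[-0.8,-0.8,0],[0,0,0]],[[-0.9,-0.9,0],[0,0,0]],[[-1,-1,0],[0,0,0]]]'
python3 -m inch '[[[-0.1,-0.1,0],[0,0,0]],[[-0.2,-0.2,0],[0,0,0]],[[-0.3,-0.3,0],[0,0,0]],[[-0.4,-0.4,0],[0,0,0]],[[-0.5,-0.5,0],[0,0,0]],[[-0.6,-0.6,0],[0,0,0]],[[-0.7,-0.7,0],[0,0,0]],[[-0.8,-0.8,0],[0,0,0]],[[-0.9,-0.9,0],[0,0,0]],[[-1,-1,0],[0,0,0]]]'
python3 -m inch '[[[-0.1,-0.1,0],[0,0,0]],[[-0.2,-0.2,0],[0,0,0]],[[-0.3,-0.3,0],[0,0,0]],[[-0.4,-0.4,0],[0,0,0]],[[-0.5,-0.5,0],[0,0,0]],[[-0.6,-0.6,0],[0,0,0]],[[-0.7,-0.7,0],[0,0,0]],[[-0.8,-0.8,0],[0,0,0]],[[-0.9,-0.9,0],[0,0,0]],[[-1,-1,0],[0,0,0]]]'
python3 g.py bin .502 -.01 .09 2.5 50
```

```text
clock: 1.1
position: [0.2838, 0.4715, 0.1952]
ee_rot: [0.196, 0.981, 0.0, 0.0]
ft_force: [0.2, -0.8, 0.2]
grip_width: 1.001
grasp_force: 0.0
clock: 2.1
position: [0.3269, 0.3668, 0.1951]
ee_rot: [0.196, 0.981, 0.0, 0.0]
ft_force: [0.0, 0.3, -0.1]
grip_width: 1.001
grasp_force: 0.0
clock: 3.1
position: [0.37, 0.2622, 0.1951]
ee_rot: [0.196, 0.981, 0.0, 0.0]
ft_force: [0.4, -0.2, 1.0]
grip_width: 1.001
grasp_force: 0.0
shift [-2.994 -2.43   0.902] turn [-0.243 -1.093 -0.522] t 3.1 F [ 0.4 -0.2  1. ]
```

```bash
python3 -m inch '[[[-0.1,-0.1,0],[-0.01,-0.05,-0.03]],[[-0.2,-0.2,0],[-0.02,-0.11,-0.05]],[[-0.3,-0.3,0],[-0.04,-0.16,-0.08]],[[-0.4,-0.4,0],[-0.05,-0.22,-0.1]],[[-0.5,-0.5,0],[-0.06,-0.27,-0.13]],[[-0.6,-0.6,0],[-0.07,-0.33,-0.16]],[[-0.7,-0.7,0],[-0.08,-0.38,-0.18]],[[-0.8,-0.8,0],[-0.1,-0.44,-0.21]],[[-0.9,-0.9,0],[-0.11,-0.5,-0.23]],[[-1,-1,0],[-0.12,-0.55,-0.26]]]'
python3 g.py bin .502 -.01 .09 2.5 50
```

```text
clock: 4.1
position: [0.4128, 0.1577, 0.1951]
ee_rot: [0.091, 0.971, 0.004, 0.22]
ft_force: [-0.2, -0.5, 0.3]
grip_width: 1.003
grasp_force: 0.0
shift [-1.135 -1.871  1.436] turn [-0.124 -0.541 -0.26 ] t 4.1 F [-0.2 -0.5  0.3]
```

```bash
python3 -m inch '[[[-0.06,-0.1,0.07],[-0.01,-0.05,-0.03]],[[-0.12,-0.2,0.14],[-0.02,-0.11,-0.05]],[[-0.18,-0.3,0.21],[-0.04,-0.16,-0.08]],[[-0.24,-0.4,0.28],[-0.05,-0.22,-0.1]],[[-0.3,-0.5,0.35],[-0.06,-0.27,-0.13]],[[-0.36,-0.6,0.42],[-0.07,-0.33,-0.16]],[[-0.42,-0.7,0.49],[-0.08,-0.38,-0.18]],[[-0.48,-0.8,0.56],[-0.1,-0.44,-0.21]],[[-0.54,-0.9,0.63],[-0.11,-0.5,-0.23]],[[-0.6,-1,0.7],[-0.12,-0.54,-0.26]]]'
python3 g.py bin .502 -.01 .09 2.5 50
```

```text
clock: 5.1
position: [0.4971, 0.1054, 0.1873]
ee_rot: [-0.007, 0.928, 0.009, 0.372]
ft_force: [-1.4, 1.4, -0.5]
grip_width: 0.997
grasp_force: 0.0
shift [ 0.392 -1.449  0.714] turn [-0.011 -0.139 -0.031] t 5.1 F [-1.4  1.4 -0.5]
```

```bash
python3 -m inch '[[[0.03,-0.1,0.06],[0,-0.05,-0.01]],[[0.06,-0.2,0.12],[0,-0.1,-0.02]],[[0.09,-0.3,0.18],[0,-0.14,-0.03]],[[0.12,-0.4,0.24],[0,-0.14,-0.03]],[[0.15,-0.5,0.3],[0,-0.14,-0.03]],[[0.18,-0.6,0.36],[0,-0.14,-0.03]],[[0.21,-0.7,0.42],[0,-0.14,-0.03]],[[0.24,-0.8,0.48],[0,-0.14,-0.03]],[[0.27,-0.9,0.54],[0,-0.14,-0.03]],[[0.3,-1,0.6],[0,-0.14,-0.03]]]'
python3 g.py bin .502 -.01 .09 2.5 50; python3 -c "
from workcell import manip;print(manip.get_obs()['joint_pos'].round(2))"
```

```text
clock: 6.1
position: [0.5558, 0.0304, 0.1563]
ee_rot: [-0.017, 0.916, 0.001, 0.401]
ft_force: [-0.5, 0.8, -0.0]
grip_width: 1.005
grasp_force: 0.0
shift [ 0.656 -0.476 -0.088] turn [-0.021 -0.06   0.001] t 6.1 F [-0.5  0.8 -0. ]
[ 1.02 -0.47 -1.05  2.42 -1.27  0.31  2.56]
```

The arm drifted into an elbow-out branch with joints 2, 4, 5 and 7 near their limits. I'll identify the kinematics well enough to find a reachable tilt and branch.

```bash
cat > k.py <<'E'
from h import *
from scipy.spatial.transform import Rotation as Ro
from scipy.optimize import least_squares
import itertools
D=[([-1.1985868,0.33274169,-0.06470977,1.46083311,0.02160544,1.34990855,-0.08853971],[0.24025364,0.57657699,0.19444895],[1.96130312e-01,9.80577658e-01,-5.90843455e-04,-8.90170983e-05])]
o=manip.get_obs();D.append((o["joint_pos"],o["position"],o["ee_rot"]))
def fk(q,s,L):
    d,a,b,c,e=L;R=Ro.identity();p=np.array([0,0,d])
    for i,(ax,sg) in enumerate(zip("zyzyzyz",s)):
        R=R*Ro.from_euler(ax,sg*q[i])
        if i==2:p=p+R.apply([e,0,a])
        if i==4:p=p+R.apply([-e,0,b])
        if i==6:p=p+R.apply([0,0,c])
    return p,R
if __name__=="__main__":
  for s in itertools.product([-1,1],repeat=3):
    S=[-1,1,s[0],1,s[1],1,s[2]]
    Rs=[Ro.from_quat(x[2]).inv()*fk(x[0],S,[0]*5)[1] for x in D]
    err=(Rs[0].inv()*Rs[1]).magnitude()
    if err<.2:
        f=lambda L:np.concatenate([fk(x[0],S,[*L[:4],0])[0]-x[1] for x in D])
        r=least_squares(f,[.3,.4,.4,.3]);print(S,err,Rs[0].as_rotvec(),r.x.round(4),r.fun.round(4))
E
python3 k.py
```

```text
[-1, 1, -1, 1, -1, 1, -1] 5.62519947165331e-09 [-2.05969576e-09 -2.96227129e-09 -1.57079633e+00] [0.2757 0.3946 0.5002 0.3315] [-0.0464  0.0083  0.0125  0.0053  0.0092 -0.0125]
```

```bash
cat > log.py <<'E'
from workcell import manip
import json
o=manip.get_obs();open("log.jsonl","a").write(json.dumps([list(map(float,o[k])) for k in("joint_pos","position","ee_rot")])+"\n")
print(o["joint_pos"].round(2),o["position"].round(3))
E
python3 log.py
python3 -m inch '[[[0,-0.05,-0.05],[0,0.08,0]],[[0,-0.1,-0.1],[0,0.16,0]],[[0,-0.15,-0.15],[0,0.24,0]],[[0,-0.2,-0.2],[0,0.32,0]],[[0,-0.25,-0.25],[0,0.4,0]],[[0,-0.3,-0.3],[0,0.48,0]],[[0,-0.35,-0.35],[0,0.56,0]],[[0,-0.4,-0.4],[0,0.64,0]],[[0,-0.45,-0.4],[0,0.72,0]],[[0,-0.5,-0.4],[0,0.8,0]]]' >/dev/null
python3 log.py
cat > fit.py <<'E'
from k import *
import json
S=[-1,1,-1,1,-1,1,-1]
def feats(q):
    R=Ro.identity();F=[np.array([[0],[0],[1.]])]
    for i,(ax,sg) in enumerate(zip("zyzyzyz",S)):
        R=R*Ro.from_euler(ax,sg*q[i]);M=R.as_matrix()
        if i in(0,2,4):F.append(M[:,[0,2]] if i else M[:,[0]])  # x offset & length
        if i in(3,5):F.append(M[:,[0]])
        if i==6:F.append(M[:,[2]])
    return np.hstack(F)
rows=[(D[0][0],D[0][1])]+[json.loads(l)[:2] for l in open("log.jsonl")]
A=np.vstack([feats(np.array(q)) for q,_ in rows]);b=np.concatenate([np.array(p) for _,p in rows])
X=np.linalg.solve(A.T@A+1e-6*np.eye(A.shape[1]),A.T@b)
if __name__=="__main__":print(len(rows),"z0,x1,x3,a3,x4,x5,b5,x6,c7",X.round(4),"res",abs(A@X-b).max().round(5))
E
python3 fit.py
```

```text
[ 1.02 -0.47 -1.05  2.42 -1.27  0.31  2.56] [0.556 0.03  0.156]
[ 1.77 -0.5  -1.47  1.88 -0.6   1.16  2.07] [ 0.525 -0.01   0.185]
3 z0,x1,x3,a3,x4,x5,b5,x6,c7 [-2.2835  0.3994  0.3044 -1.2082 -2.5465  0.5642 -0.8894 -0.7588 -1.5912] res 0.00042
```

```bash
python3 -m inch '[[[-0.1,0,-0.05],[0,0.03,0]],[[-0.2,0,-0.1],[0,0.06,0]],[[-0.3,0,-0.15],[0,0.09,0]],[[-0.4,0,-0.2],[0,0.12,0]],[[-0.5,0,-0.25],[0,0.15,0]],[[-0.6,0,-0.3],[0,0.18,0]],[[-0.7,0,-0.35],[0,0.2,0]],[[-0.8,0,-0.4],[0,0.22,0]],[[-0.9,0,-0.45],[0,0.22,0]],[[-1,0,-0.5],[0,0.22,0]]]' >/dev/null
python3 log.py; python3 fit.py
python3 g.py bin .502 -.01 .09 2.5 0
```

```text
[ 1.84 -0.5  -1.47  1.69 -0.52  1.44  2.02] [ 0.505 -0.005  0.259]
4 z0,x1,x3,a3,x4,x5,b5,x6,c7 [ 0.1548  0.0267  0.0431  0.4155 -0.0362 -0.0344  0.4161 -0.001   0.3134] res 0.04101
shift [ 0.184 -0.044  1.777] turn [-0.012  0.099 -0.015] t 8.1 F [ 0.3 -0.4 -0.2]
```

```bash
python3 -m inch '[[[0.05,0.1,0],[0,0.02,0]],[[0.1,0.2,0],[0,0.04,0]],[[0.15,0.3,0],[0,0.06,0]],[[0.2,0.4,0],[0,0.08,0]],[[0.25,0.5,0],[0,0.1,0]],[[0.3,0.6,0],[0,0.1,0]],[[0.35,0.7,0],[0,0.1,0]],[[0.4,0.8,0],[0,0.1,0]],[[0.45,0.9,0],[0,0.1,0]],[[0.5,1,0],[0,0.1,0]]]' >/dev/null
python3 log.py; python3 fit.py
python3 g.py bin .502 -.01 .09 2.5 0
```

```text
[ 1.64 -0.5  -1.44  1.71 -0.49  1.51  1.85] [0.463 0.074 0.255]
5 z0,x1,x3,a3,x4,x5,b5,x6,c7 [ 0.1846  0.0234  0.0403  0.4373 -0.0044 -0.0428  0.4312  0.0096  0.3389] res 0.04141
shift [-0.459 -1.052  1.74 ] turn [-0.011 -0.002 -0.015] t 9.1 F [-0.9 -0.4 -0.3]
```

```bash
cat > fit2.py <<'E'
from k import *
import json
S=[-1,1,-1,1,-1,1,-1]
def feats(q,full=True):
    R=Ro.identity();F=[np.array([[0],[0],[1.]])]
    for i,(ax,sg) in enumerate(zip("zyzyzyz",S)):
        R=R*Ro.from_euler(ax,sg*q[i]);M=R.as_matrix()
        F.append(M[:,{0:[0,1],1:[0],2:[0,1,2],3:[0],4:[0,1,2],5:[0],6:[2]}[i]])
    return np.hstack(F)
rows=[(D[0][0],D[0][1],D[0][2])]+[json.loads(l) for l in open("log.jsonl")]
for q,p,r in rows:print("R",(Ro.from_quat(r).inv()*fk(q,S,[0]*5)[1]).as_rotvec().round(3))
A=np.vstack([feats(np.array(r[0])) for r in rows]);b=np.concatenate([np.array(r[1]) for r in rows])
x0=np.array([.3,0,0,0,0,0,.4,0,0,0,.4,0,.3])
for l in(1e-3,1e-5):
    X=x0+np.linalg.solve(A.T@A+l*np.eye(A.shape[1]),A.T@(b-A@x0))
    print(X.round(4));print((A@X-b).reshape(-1,3).round(4))
E
python3 fit2.py
```

```text
R [-0.    -0.    -1.571]
R [ 0.    -0.    -1.571]
R [-0.    -0.    -1.571]
R [-0.     0.    -1.571]
R [ 0.    -0.    -1.571]
[ 2.745e-01 -6.300e-03 -3.520e-02  4.200e-03  2.170e-02 -4.000e-04
  4.170e-01 -7.100e-03 -3.900e-03 -1.070e-02  4.780e-01 -2.100e-03
  3.711e-01]
[[-0.     -0.      0.    ]
 [ 0.0001 -0.     -0.0001]
 [-0.0003  0.0001  0.0006]
 [-0.0004  0.     -0.0005]
 [ 0.0007 -0.      0.    ]]
[ 2.607e-01 -1.000e-03 -2.290e-02  8.000e-04  1.100e-03 -2.120e-02
  4.463e-01 -3.000e-04 -1.000e-04 -1.600e-03  4.895e-01 -5.000e-04
  3.795e-01]
[[-0. -0.  0.]
 [ 0. -0. -0.]
 [-0.  0.  0.]
 [ 0.  0. -0.]
 [ 0. -0.  0.]]
```

```bash
cat > sim.py <<'E'
from fit2 import *
lo=np.array([-2.6,-.5,-1.47,.16,-1.27,.06,-2.6]);hi=np.array([2.6,2.12,1.34,2.42,4.41,2.06,2.6])
vmax=.07*np.array([2.22,2.22,2.79,2.79,3.14,3.14,3.14])
SH=Ro.from_rotvec([0,0,np.pi/2])
def FK(q):return feats(q)@X,fk(q,S,[0]*5)[1]*SH
def step(q,P,R,wn,rest,clip=True):
    def f(x):
        p,r=FK(x);return np.concatenate([(p-P)*10,(r.inv()*R).as_rotvec()*3,wn*(x-rest),1e-3*(x-q)])
    l,h=(np.maximum(lo,q-vmax),np.minimum(hi,q+vmax)) if clip else (lo,hi)
    return least_squares(f,np.clip(q,l+1e-9,h-1e-9),bounds=(l,h+1e-6)).x
def run(q,calls,wn,rest,verbose=True):
    P,R=FK(q)
    for sh,tu in calls:
        P0,R0=P,R
        for i in range(1,11):
            P=P0+R0.apply(np.array(sh)*.008*i);R=R0*Ro.from_rotvec(np.radians(4.5*i)*np.array(tu))
            q=step(q,P,R,wn,rest)
        p,r=FK(q)
        if verbose:print(q.round(2),p.round(3),"err",np.linalg.norm(p-P).round(3),np.degrees((r.inv()*R).magnitude()).round(1))
    return q
if __name__=="__main__":
    z=[0,0,0];calls=[([-1,-1,0],z)]*3+[([-1,-1,0],[-.12,-.55,-.26]),([-.6,-1,.7],[-.12,-.54,-.26]),([.3,-1,.6],[0,-.14,-.03]),([0,-.5,-.4],[0,.8,0]),([-1,0,-.5],[0,.22,0]),([.5,1,0],[0,.1,0])]
    q0=np.array(rows[0][0])
    for wn,rest in((0,q0),(.02,q0),(.02,(lo+hi)/2)):
        print(wn,rest.round(2));run(q0,calls,wn,rest)
E
sed -i 's/^for q,p,r in rows:.*//; s/    print(X.round.*/    pass/' fit2.py
python3 sim.py
```

```text
0 [-1.2   0.33 -0.06  1.46  0.02  1.35 -0.09]
[-1.09  0.17 -0.02  1.66  0.    1.31  0.06] [0.283 0.472 0.195] err 0.0 0.0
[-0.99  0.04  0.06  1.81 -0.    1.3   0.24] [0.326 0.367 0.195] err 0.0 0.0
[-0.9  -0.06  0.17  1.9   0.01  1.3   0.45] [0.369 0.263 0.195] err 0.0 0.0
[-0.84 -0.4   0.08  2.25  0.42  1.03  0.44] [0.413 0.158 0.195] err 0.0 0.0
[ 0.28 -0.5  -0.62  2.42 -0.03  0.45  1.23] [0.491 0.08  0.181] err 0.035 8.4
[ 1.07 -0.43 -0.99  2.42 -1.17  0.4   2.6 ] [ 0.535 -0.009  0.137] err 0.052 13.1
[ 1.33 -0.41 -1.07  2.21 -0.59  0.86  2.19] [ 0.465 -0.051  0.131] err 0.0 0.0
[ 1.86 -0.5  -1.47  1.85 -0.59  1.21  2.16] [ 0.523 -0.046  0.197] err 0.003 0.6
[ 1.65 -0.5  -1.45  1.87 -0.53  1.27  1.97] [0.483 0.031 0.187] err 0.0 0.0
0.02 [-1.2   0.33 -0.06  1.46  0.02  1.35 -0.09]
[-1.1   0.17 -0.02  1.66  0.    1.31  0.06] [0.283 0.472 0.195] err 0.0 0.0
[-1.01  0.03  0.08  1.81 -0.    1.3   0.24] [0.326 0.367 0.195] err 0.0 0.0
[-0.93 -0.06  0.2   1.9   0.01  1.3   0.45] [0.369 0.263 0.195] err 0.0 0.0
[-0.95 -0.42  0.15  2.26  0.46  1.05  0.41] [0.413 0.158 0.195] err 0.0 0.0
[
[... 439 characters left out ...]
 ]
[-0.3   0.3  -0.96  1.62  0.25  1.35 -0.12] [0.283 0.472 0.195] err 0.0 0.0
[-0.3   0.08 -0.66  1.78  0.05  1.3   0.2 ] [0.326 0.367 0.195] err 0.0 0.0
[-0.3  -0.03 -0.41  1.87 -0.01  1.3   0.47] [0.369 0.263 0.195] err 0.0 0.0
[-0.63 -0.39 -0.09  2.24  0.33  0.99  0.52] [0.413 0.158 0.195] err 0.0 0.0
[ 0.27 -0.5  -0.62  2.42 -0.02  0.45  1.22] [0.491 0.08  0.181] err 0.035 8.4
[ 1.07 -0.43 -0.98  2.42 -1.17  0.4   2.6 ] [ 0.535 -0.009  0.137] err 0.052 13.1
[ 0.36 -0.24 -0.31  2.24 -0.12  0.78  1.76] [ 0.465 -0.051  0.131] err 0.0 0.0
[ 0.02 -0.03 -0.03  1.88  0.01  1.11  1.61] [ 0.526 -0.046  0.196] err 0.0 0.0
[-0.1  -0.05 -0.08  1.92  0.03  1.18  1.43] [0.483 0.031 0.187] err 0.0 0.0
```

```bash
cat > plan.py <<'E'
from sim import *
import g
g.GX,g.GZ=-.003,.043
def goto(q,P,R,n):
    P0,R0=FK(q);rv=(R0.inv()*R).as_rotvec();me=0
    for i in range(1,n+1):
        q=step(q,P0+(P-P0)*i/n,R0*Ro.from_rotvec(rv*i/n),0,q)
    p,r=FK(q);return q,np.linalg.norm(p-P),np.degrees((r.inv()*R).magnitude())
B=lambda x,y,z,yaw,t:g.tcp(x,y,z,np.radians(yaw),np.radians(t))
K=lambda x,y,z,t:g.tcp(*g.rack2w(x,y),z,g.PSI,np.radians(t))
T1=22;T2=46
W=[("above",B(.502,-.01,.09,2.5,T1),20),("grasp",B(.502,-.01,0,2.5,T1),15),("lift",B(.502,-.01,.03,2.5,T1),5),("carry",K(-.065,0,.03,T1),25),("set",K(-.065,0,0,T1),5),
("off",K(-.13,0,.10,T1),15),("tilt",K(-.11,0,.08,T2),15),("regrasp",K(-.065,0,0,T2),10),("lift",K(-.1,0,.14,T2),20),("in",K(-.0445,0,.14,T2),10),("down",K(-.0445,0,.115,T2),5),("slide",K(-.0445,.162,.115,T2),25)]
def show(q,W=W):
    for nm,(P,R),n in W:
        q,e,a=goto(q,P,R,n);print(f"{nm:8s}",q.round(2),P.round(3),round(e*1e3,1),round(a,1))
if __name__=="__main__":
    q=np.array(manip.get_obs()["joint_pos"])
    print("direct");show(q)
    for x,y,z,t in((.7,-.2,.2,0),(.6,-.25,.15,10),(.45,-.4,.2,0),(.3,.5,.15,0)):
        print("detour",x,y,z,t);show(q,[("det",B(x,y,z,0,t),35)]+W)
E
python3 plan.py
```

```text
direct
above    [ 1.54 -0.49 -1.32  2.17 -0.78  0.84  2.23] [ 0.506 -0.01   0.116] 0.0 0.0
grasp    [ 1.62 -0.5  -1.47  2.31 -0.99  0.65  2.41] [ 0.506 -0.01   0.026] 24.5 2.1
lift     [ 1.65 -0.5  -1.47  2.25 -0.91  0.71  2.35] [ 0.506 -0.01   0.056] 7.4 0.8
carry    [ 1.4  -0.5  -1.47  2.18 -0.88  0.63  2.08] [0.617 0.134 0.056] 85.2 7.9
set      [ 1.38 -0.5  -1.47  2.22 -0.93  0.59  2.13] [0.617 0.134 0.026] 103.0 8.4
off      [ 1.4  -0.5  -1.47  2.07 -0.68  0.79  1.89] [0.552 0.129 0.126] 12.1 1.6
tilt     [ 1.14 -0.29 -1.47  2.35 -0.49  0.06  1.68] [0.579 0.131 0.11 ] 2.8 0.2
regrasp  [ 0.56  0.36 -1.04  2.24  1.71  0.5  -0.21] [0.623 0.134 0.03 ] 8.5 3.7
lift     [ 0.48 -0.19 -0.86  2.29  0.49  0.25  0.78] [0.589 0.132 0.17 ] 0.0 0.0
in       [ 0.59 -0.   -0.98  2.17  0.87  0.3   0.5 ] [0.644 0.136 0.17 ] 0.0 0.0
down     [ 0.53  0.06 -0.94  2.19  1.13  0.3   0.25] [0.644 0.136 0.145] 0.0 0.0
slide    [ 0.19  0.29 -1.02  2.04  1.35  0.71 -0.08] [0.632 0.297 0.145] 0.0 0.0
detour 0.7 -0.2 0.2 0
det      [ 2.09 -0.5  -1.47  1.75 -0.67  1.12  2.31] [ 0.697 -0.2    0.224] 118.8 22.
[... 3565 characters left out ...]
 1.95  0.64  0.68  0.83] [0.617 0.134 0.056] 0.0 0.0
set      [ 0.41  0.39 -0.85  1.98  0.7   0.63  0.77] [0.617 0.134 0.026] 0.0 0.0
off      [ 0.67  0.05 -1.05  2.03  0.23  0.73  1.12] [0.552 0.129 0.126] 0.0 0.0
tilt     [ 1.12 -0.2  -1.47  2.35  0.85  0.07  0.39] [0.579 0.131 0.11 ] 0.3 0.0
regrasp  [ 0.67  0.48 -1.16  2.29  1.97  0.62 -0.39] [0.623 0.134 0.03 ] 0.0 0.0
lift     [ 0.52 -0.2  -0.9   2.29  0.44  0.24  0.82] [0.589 0.132 0.17 ] 0.0 0.0
in       [ 0.66  0.   -1.05  2.17  0.87  0.3   0.5 ] [0.644 0.136 0.17 ] 0.0 0.0
down     [ 0.61  0.07 -1.02  2.19  1.15  0.31  0.25] [0.644 0.136 0.145] 0.0 0.0
slide    [ 0.23  0.31 -1.08  2.04  1.37  0.74 -0.09] [0.632 0.297 0.145] 0.0 0.0
```

```bash
cat > p2.py <<'E'
from plan import *
q0=np.array(manip.get_obs()["joint_pos"])
def score(q,W):
    m=0;mar=9
    for nm,(P,R),n in W:
        q,e,a=goto(q,P,R,n);m=max(m,e*1e3+a*2);mar=min(mar,np.minimum(q-lo,hi-q).min())
    return round(m,1),round(mar,2)
for nm,D_ in {"tilt":[B(.56,.1,.12,4,46)],"tilt60":[B(.56,.1,.15,4,60)],"tiltlow":[B(.56,.1,.12,4,46),B(.58,.1,.06,4,46)],"left":[B(.42,.25,.2,0,0)],"left2":[B(.38,.35,.2,0,0)],"leftyaw":[B(.42,.25,.2,-40,0)],"leftyaw+":[B(.42,.25,.2,40,0)],"yaw-":[B(.46,.07,.2,-45,0)],"lefttilt":[B(.45,.25,.15,4,30)],"leftlow":[B(.45,.25,.08,0,0)]}.items():
    q=q0
    for P,R in D_:q,e,a=goto(q,P,R,10*max(1,int(np.ceil(np.linalg.norm(P-FK(q)[0])/.1))))
    print(nm,q.round(2),score(q,W))
E
python3 p2.py
```

```text
tilt [ 0.95 -0.38 -1.18  2.35 -0.86  0.21  2.08] (np.float64(1.5), np.float64(0.0))
tilt60 [ 0.76 -0.45 -1.05  2.42 -1.27  0.06  2.42] (np.float64(1.5), np.float64(0.0))
tiltlow [ 1.24 -0.22 -1.47  2.36 -1.27  0.06  2.57] (np.float64(119.8), np.float64(0.0))
left [ 1.26 -0.5  -1.47  1.76 -0.51  1.43  1.44] (np.float64(1.5), np.float64(0.0))
left2 [ 1.06 -0.5  -1.47  1.75 -0.53  1.39  1.24] (np.float64(1.5), np.float64(0.0))
leftyaw [ 1.26 -0.5  -1.47  1.76 -0.51  1.42  0.74] (np.float64(1.1), np.float64(0.0))
leftyaw+ [ 1.27 -0.5  -1.47  1.76 -0.51  1.43  2.15] (np.float64(1.5), np.float64(0.0))
yaw- [ 1.63 -0.49 -1.46  1.77 -0.49  1.45  1.04] (np.float64(1.4), np.float64(0.0))
lefttilt [ 0.65 -0.5  -1.18  2.14 -0.31  0.74  1.22] (np.float64(0.0), np.float64(0.03))
leftlow [ 1.19 -0.5  -1.47  2.01 -0.6   1.11  1.52] (np.float64(1.5), np.float64(0.0))
```

Minimum-motion IK reproduces the controller. It also shows that a 50° tilt at the bin is out of reach, so the plan is:
1. Detour to the left, tilted.
2. Grasp at 22° tilt.
3. Set the bin down in front of the rack.
4. Regrasp at 46°.

```bash
sed -i 's/^GX,GZ=.*; PSI/GX,GZ=-.003,.043; PSI/' g.py
cat > log.py <<'E'
from workcell import manip
o=manip.get_obs();print("q",o["joint_pos"].round(2),o["position"].round(3))
E
python3 g.py bin .45 .25 .15 4 30
```

```text
shift [0.009 2.213 0.955] turn [-0.024 -0.668 -0.045] t 9.1 F [-0.9 -0.4 -0.3]
```

```bash
python3 -m inch '[[[0,0.1,0.05],[0,-0.04,0]],[[0,0.2,0.1],[0,-0.08,0]],[[0,0.3,0.15],[0,-0.12,0]],[[0,0.4,0.2],[0,-0.16,0]],[[0,0.5,0.25],[0,-0.2,-0.01]],[[0,0.6,0.3],[0,-0.24,-0.01]],[[0,0.7,0.35],[0,-0.28,-0.01]],[[0,0.8,0.4],[-0.01,-0.32,-0.02]],[[0,0.9,0.45],[-0.01,-0.36,-0.02]],[[0,1,0.5],[-0.01,-0.4,-0.02]]]' >/dev/null
python3 -m inch '[[[0,0.1,0.05],[0,-0.03,0]],[[0,0.2,0.1],[0,-0.06,0]],[[0,0.3,0.15],[0,-0.09,0]],[[0,0.4,0.2],[0,-0.12,0]],[[0,0.5,0.25],[0,-0.15,-0.01]],[[0,0.6,0.3],[0,-0.18,-0.01]],[[0,0.7,0.35],[0,-0.21,-0.01]],[[0,0.8,0.4],[-0.01,-0.24,-0.02]],[[0,0.9,0.43],[-0.01,-0.26,-0.02]],[[0,1,0.45],[-0.01,-0.27,-0.02]]]' >/dev/null
python3 log.py; python3 g.py bin .502 -.01 .09 2.5 22
python3 - <<'E'
from plan import *
show(np.array(manip.get_obs()["joint_pos"]))
E
```

```text
q [ 0.69 -0.5  -1.17  2.14 -0.33  0.74  1.29] [0.467 0.234 0.179]
shift [ 0.156 -3.073  0.836] turn [0.01  0.179 0.027] t 11.1 F [ 0.2 -0.2  0.6]
above    [ 0.83 -0.16 -0.83  2.19 -0.2   0.68  1.73] [ 0.506 -0.01   0.116] 0.0 0.0
grasp    [ 0.78  0.05 -0.85  2.27  0.1   0.45  1.47] [ 0.506 -0.01   0.026] 0.0 0.0
lift     [ 0.91 -0.03 -0.96  2.25 -0.04  0.53  1.59] [ 0.506 -0.01   0.056] 0.0 0.0
carry    [ 0.43  0.34 -0.87  1.96  0.61  0.67  0.85] [0.617 0.134 0.056] 0.0 0.0
set      [ 0.38  0.37 -0.81  1.98  0.67  0.62  0.79] [0.617 0.134 0.026] 0.0 0.0
off      [ 0.61  0.04 -0.99  2.04  0.22  0.73  1.13] [0.552 0.129 0.126] 0.0 0.0
tilt     [ 1.11 -0.19 -1.47  2.35  0.94  0.08  0.3 ] [0.579 0.131 0.11 ] 0.0 0.0
regrasp  [ 0.64  0.45 -1.13  2.29  1.97  0.59 -0.41] [0.623 0.134 0.03 ] 0.0 0.0
lift     [ 0.47 -0.19 -0.86  2.29  0.49  0.25  0.77] [0.589 0.132 0.17 ] 0.0 0.0
in       [ 0.59 -0.   -0.98  2.17  0.87  0.3   0.5 ] [0.644 0.136 0.17 ] 0.0 0.0
down     [ 0.53  0.06 -0.94  2.19  1.13  0.3   0.25] [0.644 0.136 0.145] 0.0 0.0
slide    [ 0.19  0.29 -1.02  2.04  1.35  0.71 -0.08] [0.632 0.297 0.145] 0.0 0.0
```

Matches the prediction. Three calls will put the gripper above the bin.

```bash
python3 -m inch '[[[0,-0.1,0.02],[0,0.02,0]],[[0.01,-0.2,0.04],[0,0.04,0]],[[0.01,-0.3,0.06],[0,0.06,0]],[[0.02,-0.4,0.08],[0,0.08,0.01]],[[0.02,-0.5,0.1],[0,0.1,0.01]],[[0.03,-0.6,0.12],[0,0.12,0.02]],[[0.03,-0.7,0.14],[0,0.14,0.02]],[[0.04,-0.8,0.16],[0.01,0.16,0.03]],[[0.04,-0.9,0.18],[0.01,0.18,0.03]],[[0.05,-1,0.2],[0.01,0.18,0.03]]]' >/dev/null
python3 -m inch '[[[0,-0.1,0.03],[0,0,0]],[[0.01,-0.2,0.06],[0,0,0]],[[0.01,-0.3,0.09],[0,0,0]],[[0.02,-0.4,0.12],[0,0,0]],[[0.02,-0.5,0.15],[0,0,0]],[[0.03,-0.6,0.18],[0,0,0]],[[0.03,-0.7,0.21],[0,0,0]],[[0.04,-0.8,0.24],[0,0,0]],[[0.04,-0.9,0.27],[0,0,0]],[[0.05,-1,0.3],[0,0,0]]]' >/dev/null
python3 log.py; python3 g.py bin .502 -.01 .09 2.5 22
```

```text
q [ 0.79 -0.29 -0.95  2.18 -0.26  0.76  1.58] [0.486 0.073 0.14 ]
shift [-0.077 -1.051  0.36 ] turn [-0.001 -0.    -0.003] t 13.1 F [ 0.  -0.1 -0.3]
```

```bash
python3 -m inch '[[[0,-0.1,0.03],[0,0,0]],[[-0.01,-0.2,0.06],[0,0,0]],[[-0.02,-0.3,0.09],[0,0,0]],[[-0.03,-0.4,0.12],[0,0,0]],[[-0.03,-0.5,0.15],[0,0,0]],[[-0.04,-0.6,0.18],[0,0,0]],[[-0.05,-0.7,0.21],[0,0,0]],[[-0.06,-0.8,0.24],[0,0,0]],[[-0.07,-0.92,0.3],[0,0,0]],[[-0.08,-1,0.36],[0,0,0]]]' >/dev/null
python3 g.py bin .502 -.01 .0 2.5 22
python3 - <<'E'
from h import *
s=manip.camera("scene")[:,:,::-1];t=manip.camera("top")[:,:,::-1]
a=cv2.resize(s[220:360,290:430],(400,400),interpolation=cv2.INTER_CUBIC);b=cv2.resize(t[190:330,280:420],(400,400),interpolation=cv2.INTER_CUBIC)
cv2.imwrite("pics/g1.png",np.hstack([a,b]))
E
```

```text
shift [ 0.425 -0.047  1.041] turn [-0.001 -0.    -0.004] t 14.1 F [ 0.  -0.4 -0.6]
```

View pics/g1.png

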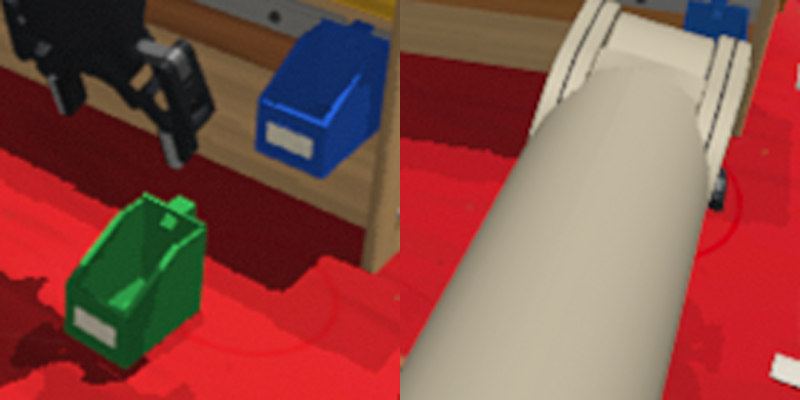

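The left crop shows the open fingers above the bin and straddling it, at about crop (65,100) and (180,160). In the right crop the top view is blocked by the arm. I'll descend and grip.

```bash
python3 -m inch '[[[0.05,0,0.12],[0,0,0]],[[0.1,-0.01,0.25],[0,0,0]],[[0.15,-0.02,0.37],[0,0,0]],[[0.2,-0.02,0.5],[0,0,0]],[[0.25,-0.03,0.62],[0,0,0]],[[0.3,-0.03,0.75],[0,0,0]],[[0.36,-0.04,0.87],[0,0,0]],[[0.42,-0.05,1],[0,0,0]],[[0.42,-0.05,1],[0,0,0]],[[0.42,-0.05,1],[0,0,0]]]' - 50 >/dev/null
python3 g.py bin .502 -.01 .0 2.5 22
python3 -m inch '[[[0,0,0],[0,0,0]],[[0,0,0],[0,0,0]],[[0,0,0],[0,0,0]],[[0,0,0],[0,0,0]],[[0,0,0],[0,0,0]],[[0,0,0],[0,0,0]],[[0,0,-0.1],[0,0,0]],[[0,0,-0.2],[0,0,0]],[[0,0,-0.3],[0,0,0]],[[0,0,-0.4],[0,0,0]]]' 0 50; python3 g.py rack -.065 0 .03 22
```

```text
shift [-0.001 -0.016  0.043] turn [ 0.001 -0.001 -0.003] t 15.2 F [-0.5  0.1  0.1]
clock: 16.2
position: [0.4928, -0.0095, 0.0591]
ee_rot: [-0.02, 0.981, 0.004, 0.191]
ft_force: [-0.7, -0.6, 0.2]
grip_width: -0.001
grasp_force: 0.0
shift [-1.491  1.728  0.649] turn [-0.014 -0.    -0.036] t 16.2 F [-0.7 -0.6  0.2]
```

Run:
```python
from h import *
s=manip.camera("scene")[:,:,::-1];t=manip.camera("top")[:,:,::-1]
a=cv2.resize(s[220:360,290:430],(400,400),interpolation=cv2.INTER_CUBIC);b=cv2.resize(t[190:330,280:420],(400,400),interpolation=cv2.INTER_CUBIC)
cv2.imwrite("pics/g2.png",np.hstack([a,b]));cv2.imwrite("pics/sc2.png",s)
o=manip.get_obs();print((proj("scene",o["position"])-[290,220])*400/140)
```

```text
[[128.12747784 255.98089341]]
```

View pics/g2.png

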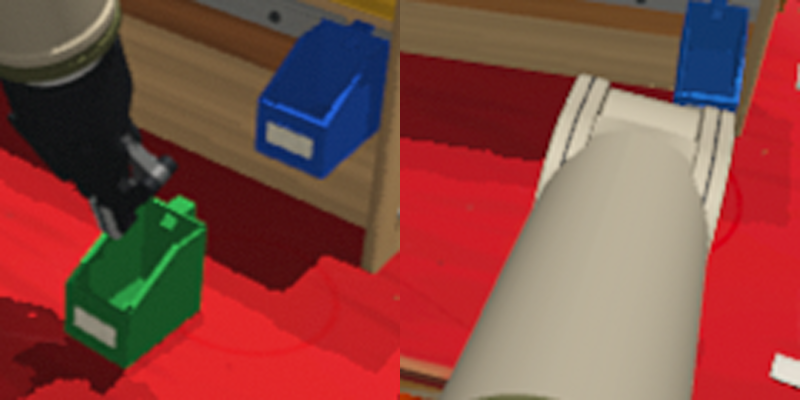

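The fingers are shut inside the bin at crop (120,235), and the bin hasn't moved from (95,325). They evidently closed before reaching the walls. I'll raise, open explicitly, and redo the grasp, checking the width.

```bash
python3 -m inch '[[[0,0,-0.2],[0,0,0]],[[0,0,-0.4],[0,0,0]],[[0,0,-0.5],[0,0,0]],[[0,0,-0.5],[0,0,0]],[[0,0,-0.5],[0,0,0]],[[0,0,-0.5],[0,0,0]],[[0,0,-0.5],[0,0,0]],[[0,0,-0.5],[0,0,0]],[[0,0,-0.5],[0,0,0]],[[0,0,-0.5],[0,0,0]]]' >/dev/null
python3 g.py bin .502 -.01 .0 2.5 22
python3 -m inch '[[[0,0,0],[0,0,0]],[[0,0,0],[0,0,0]],[[0,0,0],[0,0,0]],[[0,0,0],[0,0,0]],[[0,0,0],[0,0,0]],[[0,0,0],[0,0,0]],[[0,0,0.1],[0,0,0]],[[0,0,0.2],[0,0,0]],[[0,0,0.3],[0,0,0]],[[0,0,0.4],[0,0,0]]]' 1 50
python3 g.py bin .502 -.01 .0 2.5 22; python3 log.py
```

```text
shift [ 0.003 -0.01   0.944] turn [-0.001 -0.001 -0.003] t 17.3 F [ 0.2 -0.3 -0.1]
clock: 18.3
position: [0.4901, -0.0095, 0.0653]
ee_rot: [-0.02, 0.981, 0.004, 0.19]
ft_force: [0.6, -0.9, -0.6]
grip_width: 0.999
grasp_force: 0.0
shift [ 0.001 -0.013  0.534] turn [ 0.    -0.001 -0.003] t 18.3 F [ 0.6 -0.9 -0.6]
q [ 0.89 -0.11 -0.92  2.27 -0.17  0.56  1.7 ] [ 0.49  -0.009  0.065]
```

```bash
python3 -m inch '[[[0,0,0.1],[0,0,0]],[[0,0,0.2],[0,0,0]],[[0,0,0.3],[0,0,0]],[[0,0,0.4],[0,0,0]],[[0,0,0.48],[0,0,0]],[[0,-0.01,0.55],[0,0,0]],[[0,-0.01,0.55],[0,0,0]],[[0,-0.01,0.55],[0,0,0]],[[0,-0.01,0.55],[0,0,0]],[[0,-0.01,0.55],[0,0,0]]]' 1
python3 -m inch '[[[0,0,0],[0,0,0]],[[0,0,0],[0,0,0]],[[0,0,0],[0,0,0]],[[0,0,0],[0,0,0]],[[0,0,0],[0,0,0]],[[0,0,0],[0,0,0]],[[0,0,0],[0,0,0]],[[0,0,0],[0,0,0]],[[0,0,0],[0,0,0]],[[0,0,0],[0,0,0]]]' 0.4 50
python3 - <<'E'
from h import *
s=manip.camera("scene")[:,:,::-1]
cv2.imwrite("pics/g3.png",cv2.resize(s[220:360,270:410],(560,560),interpolation=cv2.INTER_CUBIC))
E
```

```text
clock: 19.3
position: [0.5066, -0.0098, 0.0257]
ee_rot: [-0.02, 0.981, 0.004, 0.191]
ft_force: [0.3, -0.8, -0.6]
grip_width: 0.998
grasp_force: 0.0
clock: 20.3
position: [0.5082, -0.0116, 0.0272]
ee_rot: [-0.019, 0.981, 0.003, 0.192]
ft_force: [-8.7, -5.6, 21.9]
grip_width: 0.404
grasp_force: 11.4
```

View pics/g3.png

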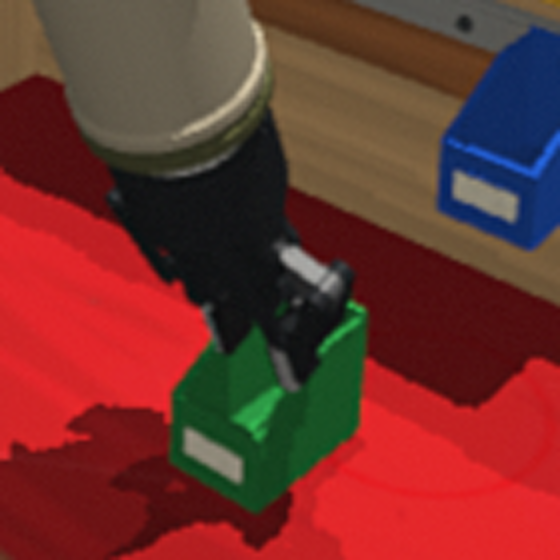

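Width 0.404 with the right finger at (290,385) inside the wall: the straddle failed. I'll check the bin's and fingers' projections numerically.

Run:
```python
from g import *
p=lambda X:((proj("scene",X)-[270,220])*4).round(0)
f=lambda u,z:onz("scene",(270+u[0]/4,220+u[1]/4),z).round(4)
print("FR,RR,FL bottom",f((255,512),0),f((358,435),0),f((172,465),0),"RRtop",f((367,312),.072))
for x,y,z in((-42.5,-28,0),(42.5,-28,0),(-42.5,28,0),(42.5,-28,72),(42.5,28,72),(-42.5,28,44),(-42.5,-28,44),(0,-28,72)):
    print((x,y,z),p(np.array([.502,-.01,0])+Ro.from_euler("z",2.5,degrees=True).apply([x/1e3,y/1e3,z/1e3])))
o=manip.get_obs();R=Ro.from_quat(o["ee_rot"])
for d in(-.017,0,.017):print("tip",d,p(o["position"]+R.apply([0,d,0])),p(o["position"]+R.apply([0,d,-.05])))
```

```text
FR,RR,FL bottom [ 0.4627 -0.0377  0.    ] [ 0.5424 -0.0368  0.    ] [0.4579 0.0144 0.    ] RRtop [ 0.5475 -0.0331  0.072 ]
(-42.5, -28, 0) [[256. 516.]]
(42.5, -28, 0) [[361. 431.]]
(-42.5, 28, 0) [[170. 463.]]
(42.5, -28, 72) [[369. 316.]]
(42.5, 28, 72) [[283. 272.]]
(-42.5, 28, 44) [[171. 392.]]
(-42.5, -28, 44) [[259. 443.]]
(0, -28, 72) [[317. 354.]]
tip -0.017 [[306. 415.]] [[286. 356.]]
tip 0 [[279. 400.]] [[259. 341.]]
tip 0.017 [[254. 385.]] [[232. 326.]]
```

Run:
```python
from g import *
P,R=tcp(.502,-.01,.09,np.radians(2.5),np.radians(22))
for b in(0,.013,.03,.05):
  print(b,[proj("scene",P+R.apply([0,d,-b])).round(1).tolist() for d in(-.05,0,.05)])
print(manip.get_obs()["ft_force"].round(1),manip.get_obs()["grip_width"])
s=manip.camera("scene")[:,:,::-1];i=s[215:355,270:410].astype(float)
i=np.clip((i/255)**.5*255*1.1,0,255).astype(np.uint8)
t=cv2.imread("pics/g1.png")
cv2.imwrite("pics/g4.png",np.hstack([cv2.resize(i[40:110,30:100],(560,560),interpolation=cv2.INTER_CUBIC)]))
```

```text
0 [[[360.9, 293.5]], [[340.3, 283.1]], [[320.9, 273.4]]]
0.013 [[[359.8, 289.2]], [[338.9, 278.9]], [[319.5, 269.2]]]
0.03 [[[358.2, 283.5]], [[337.1, 273.2]], [[317.5, 263.7]]]
0.05 [[[356.2, 276.5]], [[334.9, 266.3]], [[315.1, 256.9]]]
[-9.1 -6.  21.3] 0.4019122883022228
```

View pics/g4.png

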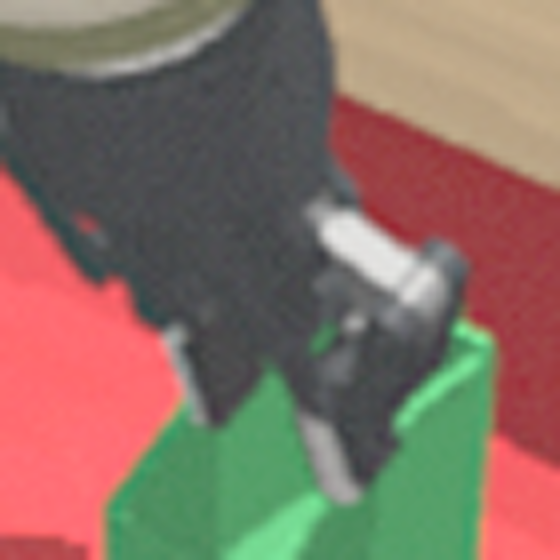

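The images show the real fingertips sitting about 20 to 25 mm short of the reported TCP, so the fingers came down on the rim. I need to go about 23 mm deeper: raise, open, descend, grip.

```bash
sed -i 's/manip.grip_point_offset/0.042/' g.py w.py
python3 -m inch '[[[0,0,-0.25],[0,0,0]],[[0,0,-0.4],[0,0,0]],[[0,0,-0.4],[0,0,0]],[[0,0,-0.4],[0,0,0]],[[0,0,-0.4],[0,0,0]],[[0,0,-0.3],[0,0,0]],[[0,0,-0.15],[0,0,0]],[[0,0,0],[0,0,0]],[[0,0,0.15],[0,0,0]],[[0,0,0.28],[0,0,0]]]' 1 50
python3 -m inch '[[[0,0,0],[0,0,0]],[[0,0,0],[0,0,0]],[[0,0,0],[0,0,0]],[[0,0,0],[0,0,0]],[[0,0,0],[0,0,0]],[[0,0,0],[0,0,0]],[[0,0,0],[0,0,0]],[[-0.03,0,-0.08],[0,0,0]],[[-0.06,0,-0.16],[0,0,0]],[[-0.09,0,-0.24],[0,0,0]]]' 0.5 50
python3 w.py;python3 g.py rack -.065 0 .02 22
python3 - <<'E'
from h import *
s=manip.camera("scene")[:,:,::-1]
cv2.imwrite("pics/g5.png",cv2.resize(s[220:360,270:410],(560,560),interpolation=cv2.INTER_CUBIC))
E
```

```text
clock: 21.4
position: [0.5146, -0.0089, 0.0032]
ee_rot: [-0.02, 0.982, 0.005, 0.19]
ft_force: [0.0, -0.3, 0.6]
grip_width: 0.999
grasp_force: 0.0
clock: 22.4
position: [0.5142, -0.0094, 0.0254]
ee_rot: [-0.02, 0.981, 0.004, 0.19]
ft_force: [0.2, -0.3, -1.5]
grip_width: 0.65
grasp_force: 53.5
rack x y z mm [-186.5 -135.3   21.3] yaw -1.73 tilt 22.0 roll 0.03 Frack [np.float64(0.2), np.float64(-0.3), np.float64(-1.5)] grip 0.65 53.5 t 22.4
shift [-1.354  1.741  0.565] turn [-0.014 -0.001 -0.036] t 22.4 F [ 0.2 -0.3 -1.5]
```

View pics/g5.png

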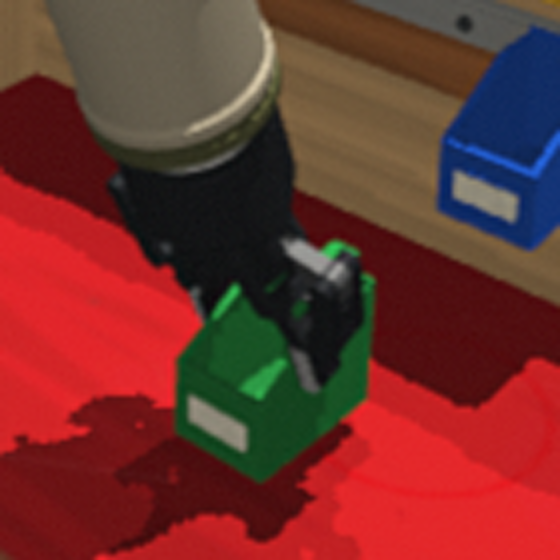

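Gripped: the bin is off the bench with its base at about (260,480), width 0.65, 53 N. I'll carry it to in front of the opening.

```bash
python3 -m inch '[[[-0.07,0.09,0.03],[0,0,0]],[[-0.14,0.18,0.06],[0,0,0]],[[-0.21,0.27,0.09],[0,0,0]],[[-0.28,0.36,0.12],[0,0,-0.01]],[[-0.35,0.45,0.15],[0,0,-0.01]],[[-0.42,0.54,0.18],[0,0,-0.01]],[[-0.49,0.63,0.21],[0,0,-0.02]],[[-0.56,0.72,0.23],[0,0,-0.02]],[[-0.63,0.81,0.26],[-0.01,0,-0.03]],[[-0.7,0.9,0.29],[-0.01,0,-0.03]]]' >/dev/null
python3 log.py;python3 g.py rack -.065 0 .0 22
```

```text
q [ 0.62  0.26 -0.91  2.11  0.54  0.54  0.98] [0.572 0.065 0.024]
shift [-0.578  0.823  0.506] turn [-0.004 -0.001 -0.006] t 23.45 F [ 0.5  0.  -1.1]
```

```bash
python3 -m inch '[[[-0.09,0.11,0.03],[0,0,0]],[[-0.18,0.22,0.06],[0,0,0]],[[-0.27,0.33,0.1],[0,0,0]],[[-0.36,0.44,0.14],[0,0,0]],[[-0.45,0.55,0.18],[0,0,0]],[[-0.54,0.66,0.21],[0,0,0]],[[-0.62,0.77,0.24],[0,0,-0.01]],[[-0.66,0.82,0.28],[0,0,-0.01]],[[-0.62,0.82,0.38],[0,0,-0.01]],[[-0.58,0.82,0.49],[0,0,-0.01]]]' >/dev/null
python3 log.py;python3 w.py; python3 g.py rack -.065 0 0 46
python3 - <<'E'
from plan import *
q=np.array(manip.get_obs()["joint_pos"])
show(q,[("tilt",K(-.065,0,0,46),20),("lift",K(-.085,0,.14,46),20),("in",K(-.0445,0,.14,46),10),("down",K(-.0445,0,.115,46),5),("slide",K(-.0445,.162,.115,46),25)])
show(q,[("tilt",K(-.065,0,0,42),20),("lift",K(-.085,0,.14,42),20),("in",K(-.0445,0,.14,42),10),("down",K(-.0445,0,.115,42),5),("slide",K(-.0445,.162,.115,42),25)])
E
```

```text
q [ 0.35  0.43 -0.79  1.97  0.75  0.61  0.73] [0.625 0.134 0.005]
rack x y z mm [-65.8  -0.6   0.6] yaw 0.08 tilt 22.0 roll -0.25 Frack [np.float64(-7.7), np.float64(-2.9), np.float64(20.7)] grip 0.643 57.1 t 24.45
shift [-0.221  0.009 -0.035] turn [-0.004 -0.534  0.005] t 24.45 F [-7.5 -3.4 20.7]
tilt     [ 0.19  0.34 -0.63  2.28  2.09  0.45 -0.66] [0.64  0.136 0.014] 0.0 0.0
lift     [ 0.28 -0.05 -0.69  2.24  0.94  0.28  0.39] [0.62  0.134 0.154] 0.0 0.0
in       [ 0.27  0.06 -0.68  2.16  1.05  0.31  0.33] [0.661 0.137 0.154] 0.0 0.0
down     [ 0.23  0.1  -0.64  2.18  1.27  0.3   0.12] [0.661 0.137 0.129] 0.0 0.0
slide    [-0.04  0.28 -0.76  2.03  1.35  0.65 -0.11] [0.649 0.299 0.129] 0.0 0.0
tilt     [ 0.17  0.32 -0.6   2.24  1.84  0.37 -0.41] [0.638 0.135 0.012] 0.0 0.0
lift     [ 0.34 -0.03 -0.74  2.19  0.65  0.34  0.69] [0.618 0.134 0.152] 0.0 0.0
in       [ 0.33  0.08 -0.73  2.1   0.78  0.37  0.61] [0.658 0.137 0.152] 0.0 0.0
down     [ 0.28  0.12 -0.69  2.13  0.95  0.34  0.45] [0.658 0.137 0.127] 0.0 0.0
slide    [-0.03  0.28 -0.75  1.98  1.18  0.65  0.06] [0.647 0.299 0.127] 0.0 0.0
```

```bash
python3 -m inch '[[[0,0,0],[0,0,0]],[[0,0,0],[0,0,0]],[[0,0,0],[0,0,0]],[[-0.03,0,0],[0,-0.08,0]],[[-0.06,0,0],[0,-0.15,0]],[[-0.1,0,-0.01],[0,-0.23,0]],[[-0.13,0,-0.02],[0,-0.31,0]],[[-0.16,0,-0.02],[0,-0.39,0]],[[-0.19,0,-0.03],[0,-0.46,0]],[[-0.22,0,-0.03],[0,-0.53,0.01]]]' 0.88
python3 log.py;python3 w.py; python3 g.py rack -.065 0 0.001 46
```

```text
clock: 25.45
position: [0.6397, 0.131, 0.0133]
ee_rot: [-0.031, 0.928, 0.006, 0.372]
ft_force: [1.0, 0.1, 0.1]
grip_width: 0.88
grasp_force: 0.0
q [ 0.07  0.31 -0.52  2.25  1.92  0.39 -0.53] [0.64  0.131 0.013]
rack x y z mm [-64.6  -3.9   0.7] yaw -0.52 tilt 43.7 roll -0.67 Frack [np.float64(1.0), np.float64(0.0), np.float64(0.1)] grip 0.88 0.0 t 25.45
shift [-0.02   0.056 -0.008] turn [-0.019 -0.052  0.002] t 25.45 F [1.  0.1 0.1]
```

```bash
python3 -m inch '[[[0,0,0],[0,0,0]],[[0,0,0],[0,0,0]],[[0,0,0],[0,0,0]],[[0,0,0],[0,0,0]],[[0,0,0],[0,0,0]],[[0,0,0],[0,0,0]],[[-0.06,0,-0.06],[0,0,0]],[[-0.13,0,-0.13],[0,0,0]],[[-0.2,0,-0.2],[0,0,0]],[[-0.27,0,-0.27],[0,0,0]]]' 0.5 70
python3 log.py;python3 w.py; python3 g.py rack -.09 0 0.14 46
```

```text
clock: 26.45
position: [0.6399, 0.1308, 0.0429]
ee_rot: [-0.031, 0.929, 0.006, 0.37]
ft_force: [0.5, 0.5, -2.0]
grip_width: 0.636
grasp_force: 73.9
q [ 0.06  0.23 -0.49  2.24  1.71  0.34 -0.34] [0.64  0.131 0.043]
rack x y z mm [-64.2  -4.1  30.4] yaw -0.57 tilt 43.4 roll -0.71 Frack [np.float64(0.5), np.float64(0.4), np.float64(-2.0)] grip 0.636 73.9 t 26.45
shift [-0.731  0.039 -1.218] turn [-0.02  -0.057  0.002] t 26.45 F [ 0.5  0.5 -2. ]
```

```bash
python3 g.py rack -.085 0 0.10 43.4
```

```text
shift [-0.409  0.046 -0.811] turn [-0.02   0.001  0.002] t 26.45 F [ 0.5  0.5 -2. ]
```

```bash
python3 -m inch '[[[-0.02,0,-0.09],[0,0,0]],[[-0.04,0.01,-0.18],[0,0,0]],[[-0.08,0.01,-0.26],[0,0,0]],[[-0.12,0.02,-0.34],[-0.01,0,0]],[[-0.17,0.02,-0.42],[-0.01,0,0]],[[-0.22,0.03,-0.5],[-0.01,0,0]],[[-0.27,0.03,-0.58],[-0.01,0,0]],[[-0.32,0.04,-0.66],[-0.02,0,0]],[[-0.37,0.04,-0.74],[-0.02,0,0]],[[-0.41,0.05,-0.81],[-0.02,0,0]]]' >/dev/null
python3 log.py;python3 w.py; python3 g.py rack -.075 0 0.142 43.4; python3 g.py rack -.045 0 0.142 43.4
```

```text
q [ 0.09  0.03 -0.52  2.25  1.1   0.29  0.24] [0.619 0.134 0.113]
rack x y z mm [-8.500e+01  1.000e-01  1.001e+02] yaw 0.03 tilt 43.4 roll -0.07 Frack [np.float64(0.5), np.float64(0.1), np.float64(-2.5)] grip 0.643 73.9 t 27.45
shift [-0.451 -0.002 -0.294] turn [-0.001  0.001  0.002] t 27.45 F [ 0.5  0.2 -2.5]
shift [-0.723 -0.002 -0.037] turn [-0.001  0.001  0.002] t 27.45 F [ 0.5  0.2 -2.5]
```

```bash
python3 -m inch '[[[-0.1,0,-0.08],[0,0,0]],[[-0.2,0,-0.16],[0,0,0]],[[-0.3,0,-0.24],[0,0,0]],[[-0.38,0,-0.33],[0,0,0]],[[-0.42,0,-0.32],[0,0,0]],[[-0.48,0,-0.26],[0,0,0]],[[-0.54,0,-0.21],[0,0,0]],[[-0.6,0,-0.15],[0,0,0]],[[-0.66,0,-0.1],[0,0,0]],[[-0.71,0,-0.05],[0,0,0]]]' >/dev/null
python3 w.py; python3 g.py rack -.038 0 0.142 43.4
python3 - <<'E'
from h import *
s=manip.camera("scene")[:,:,::-1];t=manip.camera("top")[:,:,::-1]
a=cv2.resize(s[140:280,300:420],(480,560),interpolation=cv2.INTER_CUBIC)
b=cv2.resize(t[140:300,290:370],(280,560),interpolation=cv2.INTER_CUBIC)
cv2.imwrite("pics/in.png",np.hstack([a,b]))
h=cv2.cvtColor(s,cv2.COLOR_BGR2HSV);m=((h[...,0]>50)&(h[...,0]<80)&(h[...,1]>150)&(h[...,2]>50)).astype(np.uint8);m[:150]=0;m[:,:300]=0;m[:,430:]=0
n,l,st,c=cv2.connectedComponentsWithStats(m);print(st[1:][st[1:,4]>15])
E
```

```text
rack x y z mm [-45.9   0.4 141.3] yaw 0.03 tilt 43.4 roll -0.05 Frack [np.float64(-27.6), np.float64(2.0), np.float64(11.8)] grip 0.641 77.7 t 28.45
shift [-0.077 -0.005  0.062] turn [-0.     0.     0.001] t 28.45 F [-27.7   0.   11.8]
[[310 190  43  46 836]]
```

View pics/in.png

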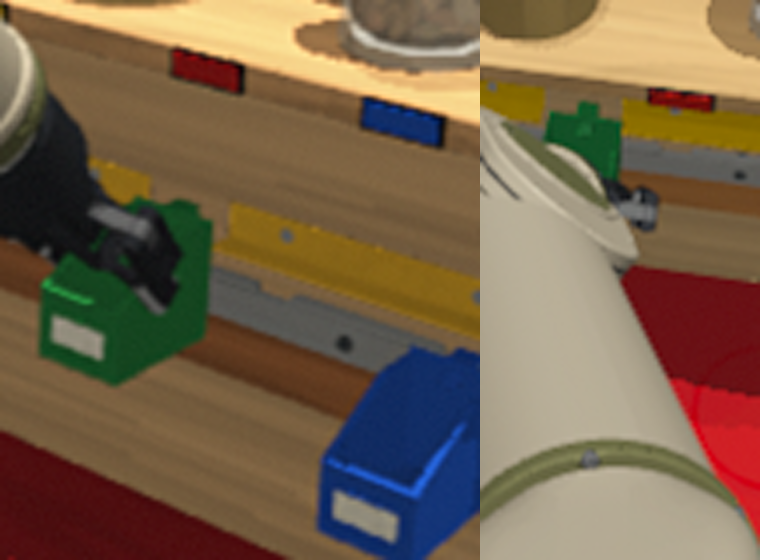

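The last picture shows the bin in the opening between the keepers, hook over the bar at right-panel (588,110). The contact is at rack x=-45.9, which means the rear wall is on the heel. I'll ease back 1.5 mm and lower.

```bash
python3 -m inch '[[[0.014,0,-0.013],[0,0,0]],[[0.04,0,0.02],[0,0,0]],[[0.07,0,0.05],[0,0,0]],[[0.1,0,0.08],[0,0,0]],[[0.13,0,0.11],[0,0,0]],[[0.16,0,0.14],[0,0,0]],[[0.19,0,0.17],[0,0,0]],[[0.21,0,0.195],[0,0,0]],[[0.23,0,0.215],[0,0,0]],[[0.24,0,0.225],[0,0,0]]]' >/dev/null
python3 w.py; python3 g.py rack -.0455 0.135 0.115 43.4
```

```text
rack x y z mm [-48.    0.4 115.2] yaw 0.05 tilt 43.4 roll -0.06 Frack [np.float64(0.8), np.float64(-0.9), np.float64(-2.4)] grip 0.643 74.2 t 29.55
shift [-0.022  1.683  0.023] turn [-0.     0.001  0.002] t 29.55 F [ 0.8 -0.8 -2.4]
```

```bash
python3 -m inch '[[[-0.02,0.08,-0.015],[0,0,0]],[[-0.025,0.16,-0.015],[0,0,0]],[[-0.025,0.25,-0.015],[0,0,0]],[[-0.025,0.34,-0.015],[0,0,0]],[[-0.025,0.43,-0.015],[0,0,0]],[[-0.025,0.53,-0.015],[0,0,0]],[[-0.025,0.63,-0.015],[0,0,0]],[[-0.025,0.73,-0.015],[0,0,0]],[[-0.025,0.83,-0.015],[0,0,0]],[[-0.025,0.93,-0.015],[0,0,0]]]' >/dev/null
python3 w.py; python3 g.py rack -.0465 0.143 0.117 43.4
```

```text
rack x y z mm [-47.4  75.5 117.6] yaw 0.05 tilt 43.4 roll -0.05 Frack [np.float64(0.6), np.float64(-0.5), np.float64(-1.8)] grip 0.639 74.2 t 30.55
shift [-0.003  0.843  0.013] turn [-0.     0.001  0.002] t 30.55 F [ 0.6 -0.4 -1.8]
```

```bash
python3 -m inch '[[[0,0.12,0],[0,0,0]],[[0,0.24,0],[0,0,0]],[[0,0.36,0],[0,0,0]],[[0,0.48,0],[0,0,0]],[[0,0.6,0],[0,0,0]],[[0,0.72,0],[0,0,0]],[[0,0.84,0],[0,0,0]],[[0.01,0.84,0.01],[0,0,0]],[[0.02,0.84,0.022],[0,0,0]],[[0.027,0.84,0.028],[0,0,0]]]' >/dev/null
python3 w.py
```

```text
rack x y z mm [-47.3 141.7 114.5] yaw 0.03 tilt 43.5 roll -0.07 Frack [np.float64(-1.4), np.float64(0.6), np.float64(1.6)] grip 0.641 74.4 t 31.55
```

Bar contact is at z≈114.4. I'll step along by 10 mm with light pressure, feeling for the loss of upward force over the notch.

```bash
python3 -m inch '[[[0,0.02,0],[0,0,0]],[[0,0.04,0],[0,0,0]],[[0,0.06,0],[0,0,0]],[[0,0.08,0],[0,0,0]],[[0,0.1,0],[0,0,0]],[[0,0.115,0],[0,0,0]],[[0,0.13,0],[0,0,0]],[[0.004,0.13,0.005],[0,0,0]],[[0.004,0.13,0.005],[0,0,0]],[[0.004,0.13,0.005],[0,0,0]]]' >/dev/null
python3 w.py
```

```text
rack x y z mm [-47.5 152.3 113.8] yaw 0.04 tilt 43.4 roll -0.06 Frack [np.float64(-0.4), np.float64(1.0), np.float64(-2.0)] grip 0.641 74.4 t 32.55
```

```bash
python3 -m inch '[[[0.005,0,0.005],[0,0,0]],[[0.01,0,0.011],[0,0,0]],[[0.015,0,0.016],[0,0,0]],[[0.02,0,0.021],[0,0,0]],[[0.025,0,0.026],[0,0,0]],[[0.025,0,0.026],[0,0,0]],[[0.025,0,0.026],[0,0,0]],[[0.025,0,0.026],[0,0,0]],[[0.025,0,0.026],[0,0,0]],[[0.025,0,0.026],[0,0,0]]]' >/dev/null
python3 w.py
```

```text
rack x y z mm [-47.5 152.7 111.1] yaw 0.08 tilt 43.5 roll -0.04 Frack [np.float64(0.8), np.float64(2.7), np.float64(-1.7)] grip 0.641 74.3 t 33.55
```

It's in the notch, 3.3 mm down, with a slight +y push from the bevel. I'll shift +y a bit and lower the rest.

```bash
python3 -m inch '[[[0,0.01,0],[0,0,0]],[[0,0.02,0],[0,0,0]],[[0.004,0.025,0.004],[0,0,0]],[[0.008,0.025,0.008],[0,0,0]],[[0.013,0.025,0.014],[0,0,0]],[[0.018,0.025,0.019],[0,0,0]],[[0.022,0.025,0.023],[0,0,0]],[[0.022,0.025,0.023],[0,0,0]],[[0.022,0.025,0.023],[0,0,0]],[[0.022,0.025,0.023],[0,0,0]]]' >/dev/null
python3 w.py
```

```text
rack x y z mm [-47.3 154.3 108.7] yaw 0.03 tilt 43.5 roll -0.06 Frack [np.float64(0.1), np.float64(-0.8), np.float64(-1.3)] grip 0.638 74.3 t 34.55
```

```bash
python3 -m inch '[[[0.002,0,0.003],[0,0,0]],[[0.004,0,0.005],[0,0,0]],[[0.004,0,0.005],[0,0,0]],[[0.002,0,0.008],[0,0,0]],[[-0.002,0,0.011],[0,0,0]],[[-0.005,0,0.014],[0,0,0]],[[-0.005,0,0.014],[0,0,0]],[[-0.005,0,0.014],[0,0,0]],[[-0.005,0,0.014],[0,0,0]],[[-0.005,0,0.014],[0,0,0]]]' >/dev/null
python3 w.py
```

```text
rack x y z mm [-46.3 154.7 108.2] yaw 0.07 tilt 43.5 roll -0.04 Frack [np.float64(-2.0), np.float64(0.4), np.float64(4.4)] grip 0.639 74.9 t 35.55
```

Fz shows it resting on the notch bottom (z=108.2, 6.2 mm below the bar top) and just touching the heel. I'll release and retreat.

```bash
python3 -m inch '[[[0,0,0],[0,0,0]],[[0,0,0],[0,0,0]],[[0,0,0],[0,0,0]],[[0,0,0],[0,0,0]],[[0,0,0],[0,0,0]],[[0,0,-0.1],[0,0,0]],[[0,0,-0.25],[0,0,0]],[[0,0,-0.4],[0,0,0]],[[0,0,-0.55],[0,0,0]],[[0,0,-0.7],[0,0,0]]]' 0.85
python3 -m inch '[[[0,0,-0.1],[0,0,0]],[[0,0,-0.2],[0,0,0]],[[0,0,-0.3],[0,0,0]],[[0,0,-0.4],[0,0,0]],[[0,0,-0.5],[0,0,0]],[[0,0,-0.6],[0,0,0]],[[0,0,-0.7],[0,0,0]],[[0,0,-0.7],[0,0,0]],[[0,0,-0.7],[0,0,0]],[[0,0,-0.7],[0,0,0]]]'
python3 - <<'E'
from g import *
s=manip.camera("scene")[:,:,::-1];cv2.imwrite("pics/end.png",s)
h=cv2.cvtColor(s,cv2.COLOR_BGR2HSV);m=((h[...,0]>50)&(h[...,0]<80)&(h[...,1]>150)&(h[...,2]>50)).astype(np.uint8);m[:145]=0;m[:,:240]=0;m[:,430:]=0
n,l,st,c=cv2.connectedComponentsWithStats(m);print("green",st[1:][st[1:,4]>15].tolist())
# predicted bbox of hung bin
x,y=rack2w(-.0445,.1545)
V=[np.array([x,y,.109])+Ro.from_euler("z",PSI).apply(np.array(v)/1e3) for v in [(-42.5,a,z) for a in(-28,28) for z in(0,44)]+[(42.5,a,z) for a in(-28,28) for z in(0,72)]+[(0,-28,72),(0,28,72),(42.5,0,75)]]
p=proj("scene",np.array(V));print("pred",p.min(0).round(1),p.max(0).round(1))
E
```

```text
clock: 36.55
position: [0.6073, 0.2883, 0.1619]
ee_rot: [-0.034, 0.928, 0.013, 0.37]
ft_force: [-0.1, -0.3, -0.3]
grip_width: 0.847
grasp_force: 0.0
clock: 37.55
position: [0.5696, 0.2852, 0.2015]
ee_rot: [-0.034, 0.928, 0.013, 0.37]
ft_force: [0.2, -0.0, 0.4]
grip_width: 0.849
grasp_force: 0.0
green [[264, 187, 38, 42, 1106]]
pred [262.4 185.9] [302.3 228.5]
```

```bash
python3 -c "
from workcell import manip;print(manip.hand_in())"
```

```text
the job is handed in; nothing more can be done
None
```

The green bin is hung in the notch under the green label, upright and released, and I handed the job in after 37.6 s; its outline in the last camera image is within about 2 pixels of a fully seated bin, and I don't have the judge's result.

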